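Swap the painted figures onto their own stands

ROBOT

A 6-joint arm with a two-finger parallel gripper is mounted at the origin on the work surface. World frame = base frame: x ahead of the robot, y to its left, z up, the work surface at z = 0. Lengths are in m, angles in rad, forces in N, time in s.
With the tool pointing down it reaches from about 0.425 to 0.95 m from the base axis. Payload 3.5 kg.
Tool frame: the origin (TCP) lies at the very end of the fingers, on their centre line; the grasp point (between the pads) lies behind it (arm.grasp_offset is the z of the grasp point in the tool frame, in m); z points along the fingers, y is the line along which they close (so a half turn about z gives the same grasp; the last joint's range is limited). The gripper opens to 85 mm and grips with 20 to 120 N. Pads are 22 mm wide; open, the fingers measure 114 mm over their backs; the gripper's body (76 mm by 85 mm) begins 54 mm behind the grasp point. The pads swing forward as they close: fully open they stand 13 mm farther back than shut.
Start: joints at [0.988, 0.286, 1.577, -0, 1.279, -0.15], TCP at [0.283, 0.613, 0.204] pointing down, gripper open.
Joint ranges: [-2.77, 2.77], [-0.9, 2.22], [0.21, 2.48], [-1.53, 4.67], [0.24, 2.81], [-2.84, 2.84]. Speed limits (rad/s): [2.79, 2.79, 3.14, 3.14, 3.14, 3.14].

INTERFACE

Orientations are given as a unit quaternion [x, y, z, w].
In Python, from workcell import arm, viewer, models gives the robot as it stands.
- The arm moves only by the tool drive_tool, never from a script. Its argument "moves" is a list of rows, each an object of numbers: "tx", "ty", "tz": the shift along the tool's x, y, z in m; "spin": the turn about the tool's z in degrees. A call has 1 to 12 rows; each row is the pose to reach, as a shift and turn from the pose commanded when the call began, along the tool's axes at that moment; what a row does not reach only later rows make up. A row lasts 1/10 s, in which the tool goes at most 50 mm and 8.59 degrees, less where a joint would pass 70% of its speed; a pose out of reach is approached as far as the arm can. A call with a gripper value outside its range is refused whole. "grip" is the finger opening in m, from 0 to 0.0854, set as the call begins (left out, the last holds). The fingers move at their own pace and stop on an object; "grip_force" is the grip in N (left out, the last holds). Time passes only in rows, so rows that repeat a pose let the fingers close. It gives the time, the measured TCP pose, the force, the opening and the grip force at its end, in the units of the state.
- arm.get_obs(): the state, without advancing time (a new reading comes with each control period).
- viewer.read_camera(name): name is "scene" or "side" or "wrist"; returns the picture (420x560x3 uint8, red, green, blue); there is no depth.
- viewer.calibration(name): a dict with "intrinsics" (3x3 intrinsics, pixels), "R" (3x3) and "t" (3): a world point X has camera coordinates R X + t; the wrist camera has in their place "tool_from_camera" (4x4, takes a point from camera to tool coordinates, whose origin is the TCP and whose axes are the flange's). Camera axes: x right, y down, z forward; pixel columns grow to the right and rows downward; lengths in m; the calibration is good to about 2 mm. A picture is of the moment at which its call begins: read the wrist's pose just before it. calibration takes no time and is no camera call.
- arm.hand_in(): hands the job in; it is judged then, once.
Trained networks look in the newest picture that a camera, given by its name, has taken for a name from the list of things; names that differ only in an ending like _2 or _b are one class to them, and where a whole thing is asked for, a point or a joint stands for the part that bears it (a point fixed in the world has none). Each returns a list of dicts, best first, with "score" (0 to 1); they miss things now and then, are a little off and sometimes report something else, mostly with a low value. They report only what shows in the picture. A call takes as long as a camera call. They do not tell look-alikes from the thing itself.
- models.silhouettes(camera, thing): "pixels" (420x560 bool, what is visible of it) and "box" ([left, top, right, bottom] in pixels, round what is visible of it).
- models.place_of(camera, thing): "at" ([column, row] in pixels: a listed point, or the origin of a listed thing).
The state is a dict: "clock": time; "qpos": joint angles; "joint_velocities": joint speeds; "tau": joint torques, N m; "eef_pos": TCP position; "eef_rot": TCP orientation; "force": force on the tool from outside, world axes, zero at the start; "ft_torque": the same for the moment, N m; "opening": opening from 0.0 (shut) to 1.0 (fully open); "grip_force": force on a finger pad.
Only numpy, scipy, OpenCV 4.12 (cv2) and the standard library are available. Lean on these libraries where they do the work, as an engineer would, in place of code of your own. Each camera call takes 0.05 s, during which the arm holds its last target. There are 200 camera calls.

TASK

The four miniatures on the painting bench are standing on one another's stands: move each so that it stands upright, centred and released on the stand of its own colour. Use the empty dark spare stand to make room, leaving it empty at the end; never set a figure down on the mat or bench, never tip one over, and leave the glass rinse cup where it is.

Things in the scene. Friction and masses are not known exactly. Their poses are not given: they have to be found in the camera images.
- red_figure: loose: a winged creature, light grey, on a painting grip. From the bottom: red round foot, diameter 54, 8 high; grey knurled handle, diameter 33, from 8 to 46 (grasp here from above, any yaw); red top plate, diameter 34, 46 to 50; miniature up to 76, within 17 of the axis. About 120 g. Origin: centre of the underside, z up.
- yellow_figure: loose: a knight with a round shield and a spear, light grey, on a painting grip. From the bottom: yellow round foot, diameter 54, 8 high; grey knurled handle, diameter 33, from 8 to 46 (grasp here from above, any yaw); yellow top plate, diameter 34, 46 to 50; miniature up to 76, within 17 of the axis. About 120 g. Origin: centre of the underside, z up.
- blue_figure: loose: a square-built robot, light grey, on a painting grip. From the bottom: blue round foot, diameter 54, 8 high; grey knurled handle, diameter 33, from 8 to 46 (grasp here from above, any yaw); blue top plate, diameter 34, 46 to 50; miniature up to 76, within 17 of the axis. About 120 g. Origin: centre of the underside, z up.
- white_figure: loose: a wizard in a pointed hat, light grey, on a painting grip. From the bottom: white round foot, diameter 54, 8 high; grey knurled handle, diameter 33, from 8 to 46 (grasp here from above, any yaw); white top plate, diameter 34, 46 to 50; miniature up to 76, within 17 of the axis. About 120 g. Origin: centre of the underside, z up.
- red_stand: fixed: flat round red stand, diameter 90 (grey knurling on its rim, diameter 93), 14 high, with a flat top without a lip. Origin: centre of the underside on the bench, z up; the top is 14 above it.
- yellow_stand: fixed: flat round yellow stand, diameter 90 (grey knurling on its rim, diameter 93), 14 high, with a flat top without a lip. Origin: centre of the underside on the bench, z up; the top is 14 above it.
- blue_stand: fixed: flat round blue stand, diameter 90 (grey knurling on its rim, diameter 93), 14 high, with a flat top without a lip. Origin: centre of the underside on the bench, z up; the top is 14 above it.
- white_stand: fixed: flat round white stand, diameter 90 (grey knurling on its rim, diameter 93), 14 high, with a flat top without a lip. Origin: centre of the underside on the bench, z up; the top is 14 above it.
- spare_stand: fixed: the spare stand, of the same shape and size as the coloured ones but near-black, empty at the start. Origin: centre of the underside on the bench; the top is 14 above it.
- rinse_cup: loose bystander: round clear glass rinse cup, rim diameter 60, 65 high, 350 g, standing on the mat among the stands. Origin: centre of the underside. Unlisted paint bottles (diameter 25, 70 high) and other small things also stand on the mat, all lower than 75.
Not all that is in view belongs to the job. What is shaped like the blue_figure but green is not meant.

How it is judged:
By the outcome, as a careful person would: the job done as asked, in the order asked, and still so for the second after the job is handed in, with the robot touching nothing.
It also fails if it takes over 128 s, if anything falls off the work surface, if the arm or the gripper's body presses on something with over 40 N, if the wrist force passes 120 N, or if a joint passes its speed limit or range.

## Working session

There is one attempt and no reset: what is moved stays moved. The work goes in short steps, Python scripts to look and compute and a tool call to move; the robot and the scene stay as the last step left them, time stands still between calls to the robot, and variables do not carry over. Pictures are saved under pics/ and viewed, at most 14 in all, crops included, and the job is handed in when it is done.

Besides the shell and the picture viewer there is one more tool, called after "Emit:" as name(argument=value, ...), one argument or row to a line, values as JSON. drive_tool: Moves the arm, as the interface text tells. Its arguments: {"type":"object","properties":{"moves":{"type":"array"},"grip":{"type":"number"},"grip_force":{"type":"number"}},"required":["moves"]}

```bash
mkdir -p pics; cat > h.py <<'E'
import numpy as np, cv2
from workcell import arm, viewer, models
from scipy.spatial.transform import Rotation as Rn
def cam(name):
    c=viewer.calibration(name); K=np.array(c["intrinsics"])
    if name=="wrist":
        o=arm.get_obs(); T=np.eye(4); T[:3,:3]=Rn.from_quat(o["eef_rot"]).as_matrix(); T[:3,3]=o["eef_pos"]
        W=T@np.array(c["tool_from_camera"]); R=W[:3,:3].T; t=-R@W[:3,3]
    else: R=np.array(c["R"]); t=np.array(c["t"])
    return K,R,t
def unproj(c,uv,z):
    K,R,t=c; d=R.T@np.linalg.solve(K,[uv[0],uv[1],1.]); o=-R.T@t
    return o+d*(z-o[2])/d[2]
def proj(c,X):
    K,R,t=c; p=K@(R@np.array(X)+t); return p[:2]/p[2]
def save(n,im): cv2.imwrite(n,cv2.cvtColor(im,cv2.COLOR_RGB2BGR))
E
python3 - <<'E'
from h import *
o=arm.get_obs(); print(o["clock"],o["eef_pos"],o["eef_rot"],arm.grasp_offset)
for n in("scene","side","wrist"):
    im=viewer.read_camera(n); save(f"pics/{n}0.png",im); c=cam(n)
    print(n,(-c[1].T@c[2]).round(3))
    for th in["red_figure","yellow_figure","blue_figure","white_figure","red_stand","yellow_stand","blue_stand","white_stand","spare_stand","rinse_cup"]:
        z=0.014 if "figure" in th else 0
        for r in models.place_of(n,th)[:3]:
            if r["score"]>.2: print(th,round(r["score"],2),np.round(r["at"]),unproj(c,r["at"],z)[:2].round(3))
print(arm.get_obs()["clock"])
E
```

```text
0.0 [0.28267726 0.61214904 0.20291232] [ 2.14738240e-01  9.76670896e-01 -1.12535349e-03 -4.27903422e-04] -0.0187
scene [1.233 0.124 0.866]
red_figure 0.79 [219. 243.] [ 0.65  -0.111]
yellow_figure 0.91 [355. 248.] [0.606 0.153]
yellow_figure 0.27 [218. 240.] [ 0.644 -0.116]
blue_figure 0.73 [183. 167.] [ 0.467 -0.247]
blue_figure 0.71 [296. 182.] [0.459 0.006]
blue_figure 0.64 [222. 197.] [ 0.533 -0.138]
white_figure 0.6 [299. 174.] [0.434 0.008]
red_stand 0.82 [301. 182.] [0.443 0.016]
yellow_stand 0.57 [184. 174.] [ 0.474 -0.243]
blue_stand 0.6 [354. 255.] [0.611 0.153]
white_stand 0.61 [218. 248.] [ 0.652 -0.114]
spare_stand 0.91 [426. 206.] [0.451 0.288]
spare_stand 0.62 [185. 170.] [ 0.462 -0.246]
rinse_cup 0.63 [272. 266.] [0.672 0.   ]
rinse_cup 0.36 [355. 253.] [0.606 0.153]
side [ 0.044 -0.706  0.866]
red_figure 0.73 [341. 228.] [ 0.652 -0.111]
red_figure 0.4 [318. 309.] [ 0.461 -0.252]
yellow_figure 0.79 [265. 183.] [0.609 0.133]
blue_figure 0.82 [304. 270.] [ 0.503 -0.157]
blue_figure 0.66 [319. 304.] [ 0.471 -0.244]
white_figure 0.88 [238. 238.] [0.445 0.012]
red_stand 0.66 [240. 241.] [0.449 0.013]
yellow_stand 0.58 [318. 309.] [ 0.468 -0.245]
blue_stand 0.77 [263. 183.] [0.614 0.151]
white_stand 0.56 [339. 231.] [ 0.652 -0.106]
white_stand 0.35 [262. 179.] [0.622 0.165]
spare_stand 0.89 [183. 182.] [0.452 0.288]
rinse_cup 0.81 [316. 204.] [0.671 0.001]
rinse_cup 0.6 [184. 186.] [0.444 0.272]
wrist [0.216 0.644 0.375]
1.65
```

View pics/scene0.png

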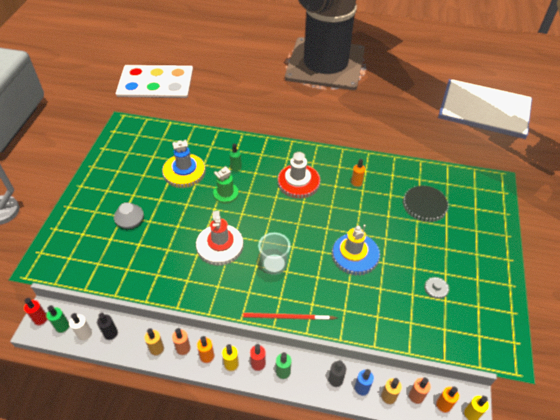

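View pics/side0.png

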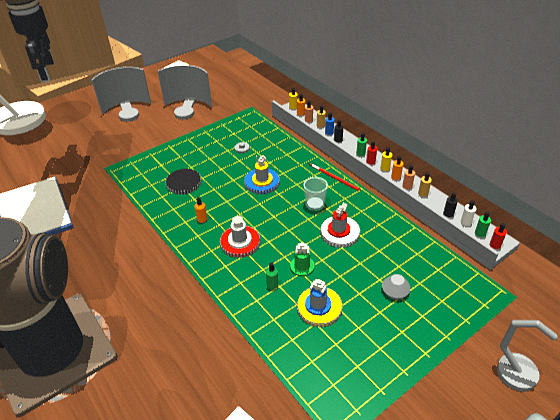

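Confusable things in the scene view:
- Blue_figure at (183,160), blue foot on the yellow stand. The green look-alike is at (224,185), standing on the mat.
- White wizard at (299,168), red figure at (219,232), yellow figure at (355,243).
- Spare stand at (426,203). The grey weights at (128,215) and (437,288) don't belong to the job.

I choose by foot colour and will check one close crop while measuring.

```bash
cat > fit.py <<'E'
from h import *
from scipy.optimize import minimize
ST={"yellow":(.468,-.245),"red":(.445,.013),"white":(.652,-.110),"blue":(.612,.152),"spare":(.452,.288)}
def cmask(im,c):
    h,s,v=[a.astype(int) for a in cv2.split(cv2.cvtColor(im,cv2.COLOR_RGB2HSV))]
    return {"red":((h<8)|(h>172))&(s>130)&(v>70),"yellow":(h>20)&(h<34)&(s>130)&(v>90),"blue":(h>98)&(h<125)&(s>120)&(v>60),
      "white":(s<45)&(v>150),"spare":(v<60)}[c]
def circ(x,y,z,r,n=40):
    a=np.linspace(0,2*np.pi,n); return np.c_[x+r*np.cos(a),y+r*np.sin(a),0*a+z]
S=4
def poly(c,pts,shape):
    p=np.array([proj(c,q) for q in pts])
    m=np.zeros((shape[0]*S,shape[1]*S),np.uint8)
    cv2.fillConvexPoly(m,cv2.convexHull(np.round(p*S+S/2).astype(np.int32)),1)
    return cv2.resize(m.astype(np.float32),(shape[1],shape[0]),interpolation=cv2.INTER_AREA)
def opt(f,x0):
    r=minimize(f,x0,method="Nelder-Mead",options=dict(initial_simplex=[np.array(x0)+d for d in([0,0],[.008,0],[0,.008])],xatol=2e-4,fatol=1e-4,maxiter=80))
    return r.x,r.fun
def iou(c,shape,obs,roi,ins,care=None):
    w=roi if care is None else roi*(1-care); o=obs*w; p=ins*w
    return 1-np.minimum(o,p).sum()/np.maximum(o,p).sum()
def fit_fig(c,im,col,x0,zb=.014):
    obs=cmask(im,col).astype(np.float32); sh=im.shape[:2]
    roi=poly(c,np.r_[circ(*x0,zb,.042 ),circ(*x0,zb+.07,.03)],sh) if col!="white" else poly(c,np.r_[circ(*x0,zb,.040),circ(*x0,zb+.06,.03)],sh)
    def f(x):
        foot=poly(c,np.r_[circ(*x,zb,.027),circ(*x,zb+.008,.027)],sh)
        h=poly(c,np.r_[circ(*x,zb+.008,.0165),circ(*x,zb+.046,.0165)],sh)
        pl=poly(c,np.r_[circ(*x,zb+.046,.017),circ(*x,zb+.05,.017)],sh)
        mini=poly(c,np.r_[circ(*x,zb+.05,.017),circ(*x,zb+.076,.017)],sh)
        return iou(c,sh,obs,roi,np.maximum(foot*(1-h),pl),mini)
    return opt(f,x0)
def fit_stand(c,im,col,x0,fig=None):
    obs=cmask(im,col).astype(np.float32); sh=im.shape[:2]
    roi=poly(c,circ(*x0,.014,.065),sh)
    care=poly(c,np.r_[circ(*fig,.014,.029),circ(*fig,.095,.024)],sh) if fig is not None else None
    R,zs=(.0465,(.0,.014)) if col=="spare" else (.045,(.014,.014))
    f=lambda x:iou(c,sh,obs,roi,poly(c,np.r_[circ(*x,zs[0],R),circ(*x,zs[1],R)],sh),care)
    return opt(f,x0)
E
python3 - <<'E'
from fit import *
ON={"yellow":"blue","red":"white","white":"red","blue":"yellow"}
for n in("scene","side"):
    im=viewer.read_camera(n); c=cam(n)
    for s,x0 in ST.items():
        g=None
        if s in ON: g,e=fit_fig(c,im,ON[s],x0); print(n,ON[s],"fig",g.round(4),round(e,2),end="  ")
        x,e=fit_stand(c,im,s,x0,g); print(n,s,"stand",x.round(4),round(e,2))
    if n=="scene": 
        for nm,uv in(("orange",(358,187)),("green",(236,170)),("greenfig",(225,195))): print(nm,unproj(c,uv,0)[:2].round(3))
    if n=="side": save("pics/crop.png",cv2.resize(im[150:330,170:370],None,fx=3,fy=3))
E
```

```text
scene blue fig [ 0.4631 -0.2463] 0.3  scene yellow stand [ 0.4716 -0.2445] 0.15
scene white fig [0.4397 0.0055] 0.23  scene red stand [0.4474 0.0096] 0.07
scene red fig [ 0.6414 -0.1124] 0.26  scene white stand [ 0.651  -0.1112] 0.09
scene yellow fig [0.608  0.1487] 0.22  scene blue stand [0.6123 0.1541] 0.05
scene spare stand [0.452 0.288] 1.0
orange [0.43  0.139]
green [ 0.438 -0.134]
greenfig [ 0.515 -0.138]
side blue fig [ 0.4678 -0.2421] 0.18  side yellow stand [ 0.4697 -0.2451] 0.16
side white fig [0.4454 0.0101] 0.23  side red stand [0.445  0.0088] 0.14
side red fig [ 0.6454 -0.1084] 0.2  side white stand [ 0.647 -0.112] 0.09
side yellow fig [0.6122 0.1526] 0.26  side blue stand [0.6121 0.154 ] 0.15
side spare stand [0.4488 0.2806] 0.24
```

View pics/crop.png

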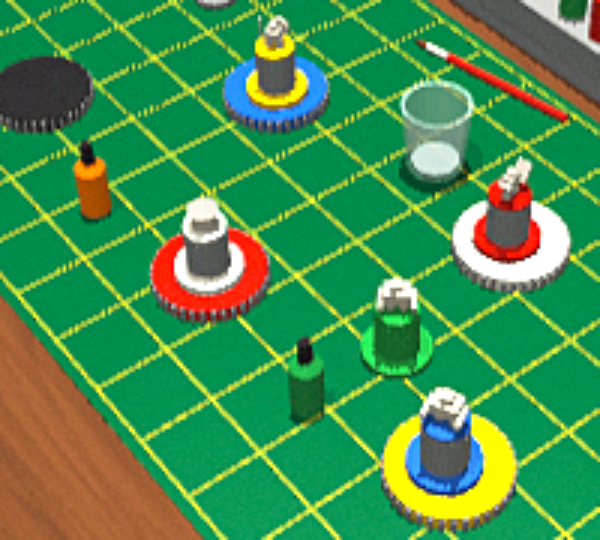

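The crop shows blue on the yellow stand, white on the red, red on the white and yellow on the blue, with the green decoy on the mat at about (397,335). First I go over the yellow figure with the tool aligned to the world axes.

Emit:
drive_tool(
  moves=[
    {"tx":-0.491,"ty":-0.281,"spin":-24.8},
    {"tx":-0.491,"ty":-0.281,"spin":-24.8},
    {"tx":-0.491,"ty":-0.281,"spin":-24.8},
    {"tx":-0.491,"ty":-0.281,"spin":-24.8},
    {"tx":-0.491,"ty":-0.281,"spin":-24.8},
    {"tx":-0.491,"ty":-0.281,"spin":-24.8},
    {"tx":-0.491,"ty":-0.281,"spin":-24.8},
    {"tx":-0.491,"ty":-0.281,"spin":-24.8},
    {"tx":-0.491,"ty":-0.281,"spin":-24.8},
    {"tx":-0.491,"ty":-0.281,"spin":-24.8},
    {"tx":-0.491,"ty":-0.281,"spin":-24.8},
    {"tx":-0.491,"ty":-0.281,"spin":-24.8},
  ],
  grip=0.0854,
)

```text
schema error: expected keys tx, ty, tz, spin
```

```bash
cat > look.py <<'E'
from fit import *
import sys
def look(fig,stand,x0,pic=None):
    o=arm.get_obs(); print(round(o["clock"],2),np.round(o["eef_pos"],4),"xy axes",Rn.from_quat(o["eef_rot"]).as_matrix().round(3)[:2,:2].tolist())
    c=cam("wrist"); im=viewer.read_camera("wrist"); g=None
    if fig: g,e=fit_fig(c,im,fig,x0); print("wrist fig",fig,g.round(4),round(e,2))
    if stand: x,e=fit_stand(c,im,stand,x0,g); print("wrist stand",stand,x.round(4),round(e,2))
    if pic: save(pic,im)
E
python3 -c "
from look import *
look('yellow','blue',(.611,.152),'pics/w1.png')"
```

```text
1.75 [0.2831 0.6128 0.2043] xy axes [[-0.908, 0.419], [0.419, 0.908]]
wrist fig yellow [0.611 0.152] nan
wrist stand blue [0.611 0.152] nanfit.py:21: RuntimeWarning: invalid value encountered in scalar divide
  return 1-np.minimum(o,p).sum()/np.maximum(o,p).sum()
```

View pics/w1.png

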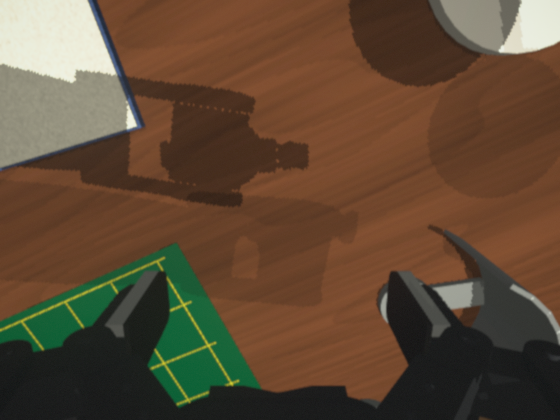

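The move was refused because every row needs all four keys, so this picture still shows the start pose. The fingers sit at the bottom of the frame, around (150,300) and (420,300). I repeat the move with all keys.

Emit:
drive_tool(
  moves=[
    {"tx":-0.491,"ty":-0.281,"tz":0,"spin":-24.8},
    {"tx":-0.491,"ty":-0.281,"tz":0,"spin":-24.8},
    {"tx":-0.491,"ty":-0.281,"tz":0,"spin":-24.8},
    {"tx":-0.491,"ty":-0.281,"tz":0,"spin":-24.8},
    {"tx":-0.491,"ty":-0.281,"tz":0,"spin":-24.8},
    {"tx":-0.491,"ty":-0.281,"tz":0,"spin":-24.8},
    {"tx":-0.491,"ty":-0.281,"tz":0,"spin":-24.8},
    {"tx":-0.491,"ty":-0.281,"tz":0,"spin":-24.8},
    {"tx":-0.491,"ty":-0.281,"tz":0,"spin":-24.8},
    {"tx":-0.491,"ty":-0.281,"tz":0,"spin":-24.8},
    {"tx":-0.491,"ty":-0.281,"tz":0,"spin":-24.8},
    {"tx":-0.491,"ty":-0.281,"tz":0,"spin":-24.8},
  ],
  grip=0.0854,
)

```text
clock: 3.0
eef_pos: [0.6131, 0.1477, 0.2044]
eef_rot: [0.002, 1.0, -0.001, 0.001]
force: [0.3, 0.7, -0.7]
opening: 1.001
grip_force: 0.0
```

```bash
python3 -c "
from look import *
look('yellow','blue',(.611,.152),'pics/w2.png')"
```

```text
3.0 [0.6131 0.1477 0.2044] xy axes [[-1.0, 0.004], [0.004, 1.0]]
wrist fig yellow [0.6125 0.1489] 0.14
wrist stand blue [0.6138 0.1543] 0.05
```

View pics/w2.png

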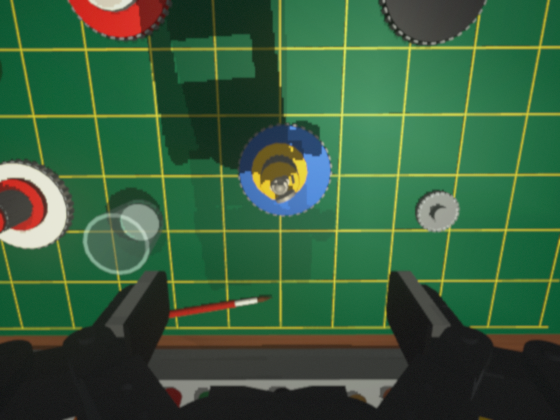

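The wrist view shows the yellow figure at (282,173) on the blue stand at (285,170), about 5 mm off its centre in y. I re-read the settled pose before correcting.

```bash
python3 -c "
from look import *
look('yellow','blue',(.611,.152))
look('yellow','blue',(.611,.152))
print(arm.get_obs()['eef_pos'])"
```

```text
3.05 [0.6136 0.1472 0.2043] xy axes [[-1.0, 0.005], [0.005, 1.0]]
wrist fig yellow [0.6127 0.149 ] 0.14
wrist stand blue [0.6137 0.1542] 0.05
3.1 [0.6121 0.1495 0.2042] xy axes [[-1.0, 0.004], [0.004, 1.0]]
wrist fig yellow [0.6127 0.1489] 0.14
wrist stand blue [0.6139 0.1542] 0.05
[0.61106738 0.15119993 0.20408878]
```

Emit:
drive_tool(
  moves=[
    {"tx":-0.0015,"ty":-0.003,"tz":0.04,"spin":0},
    {"tx":-0.0015,"ty":-0.003,"tz":0.08,"spin":0},
    {"tx":-0.0015,"ty":-0.003,"tz":0.11,"spin":0},
    {"tx":-0.0015,"ty":-0.003,"tz":0.135,"spin":0},
    {"tx":-0.0015,"ty":-0.003,"tz":0.155,"spin":0},
    {"tx":-0.0015,"ty":-0.003,"tz":0.17,"spin":0},
    {"tx":-0.0015,"ty":-0.003,"tz":0.177,"spin":0},
    {"tx":-0.0015,"ty":-0.003,"tz":0.177,"spin":0},
    {"tx":-0.0015,"ty":-0.003,"tz":0.177,"spin":0},
  ],
)

```text
clock: 4.05
eef_pos: [0.6131, 0.1493, 0.0285]
eef_rot: [-0.0, 1.0, 0.0, 0.001]
force: [-0.1, -0.0, 0.2]
opening: 0.999
grip_force: 0.0
```

Emit:
drive_tool(
  moves=[
    {"tx":0,"ty":0,"tz":0,"spin":0},
    {"tx":0,"ty":0,"tz":0,"spin":0},
    {"tx":0,"ty":0,"tz":0,"spin":0},
    {"tx":0,"ty":0,"tz":0,"spin":0},
    {"tx":0,"ty":0,"tz":0,"spin":0},
    {"tx":0,"ty":0,"tz":0,"spin":0},
    {"tx":0,"ty":0,"tz":0,"spin":0},
    {"tx":0,"ty":0,"tz":0,"spin":0},
  ],
  grip=0.0,
  grip_force=40,
)

```text
clock: 4.85
eef_pos: [0.6129, 0.1488, 0.0281]
eef_rot: [-0.0, 1.0, -0.0, 0.0]
force: [-0.6, 0.0, 5.6]
opening: 0.365
grip_force: 39.5
```

Emit:
drive_tool(
  moves=[
    {"tx":0,"ty":0,"tz":-0.01,"spin":0},
    {"tx":0,"ty":0,"tz":-0.04,"spin":0},
    {"tx":0,"ty":0,"tz":-0.08,"spin":0},
    {"tx":0,"ty":0,"tz":-0.12,"spin":0},
    {"tx":0.03,"ty":0.026,"tz":-0.13,"spin":0},
    {"tx":0.06,"ty":0.051,"tz":-0.13,"spin":0},
    {"tx":0.09,"ty":0.077,"tz":-0.13,"spin":0},
    {"tx":0.12,"ty":0.102,"tz":-0.13,"spin":0},
    {"tx":0.15,"ty":0.128,"tz":-0.13,"spin":0},
    {"tx":0.16,"ty":0.138,"tz":-0.13,"spin":0},
    {"tx":0.16,"ty":0.138,"tz":-0.13,"spin":0},
    {"tx":0.16,"ty":0.138,"tz":-0.13,"spin":0},
  ],
)

```text
clock: 6.05
eef_pos: [0.453, 0.2863, 0.1572]
eef_rot: [-0.0, 1.0, -0.0, 0.0]
force: [-0.2, -0.4, -0.8]
opening: 0.363
grip_force: 39.9
```

```bash
python3 -c "
from look import *
look(None,None,None)
print(arm.get_obs()['opening'])
im=viewer.read_camera('scene');save('pics/s1.png',im[100:320,140:500])
for n in ('scene','wrist'):
  c=cam(n); viewer.read_camera(n)
  for r in models.place_of(n,'spare_stand')[:2]: print(n,r['score'],unproj(c,r['at'],0).round(4))
"
```

```text
6.05 [0.453  0.2863 0.1572] xy axes [[-1.0, -0.0], [-0.0, 1.0]]
0.3632094164827298
scene 0.78 [0.4576 0.2864 0.    ]
wrist 0.62 [ 0.6734 -0.001   0.    ]
wrist 0.57 [0.4567 0.2856 0.    ]
```

View pics/s1.png

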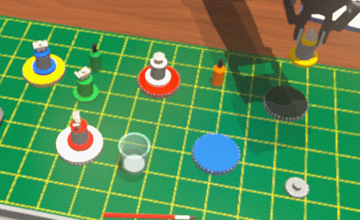

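The yellow figure is held upright and clear, with the dark spare stand below it. I set it down there and release.

Emit:
drive_tool(
  moves=[
    {"tx":0,"ty":0,"tz":0.04,"spin":0},
    {"tx":0,"ty":0,"tz":0.08,"spin":0},
    {"tx":0,"ty":0,"tz":0.11,"spin":0},
    {"tx":0,"ty":0,"tz":0.122,"spin":0},
    {"tx":0,"ty":0,"tz":0.127,"spin":0},
    {"tx":0,"ty":0,"tz":0.1295,"spin":0},
    {"tx":0,"ty":0,"tz":0.1295,"spin":0},
    {"tx":0,"ty":0,"tz":0.1295,"spin":0},
  ],
)

```text
clock: 7.15
eef_pos: [0.4538, 0.2873, 0.0295]
eef_rot: [-0.0, 1.0, 0.001, 0.002]
force: [-0.4, -0.4, -0.7]
opening: 0.365
grip_force: 39.9
```

Emit:
drive_tool(
  moves=[
    {"tx":0,"ty":0,"tz":0,"spin":0},
    {"tx":0,"ty":0,"tz":0,"spin":0},
    {"tx":0,"ty":0,"tz":0,"spin":0},
    {"tx":0,"ty":0,"tz":0,"spin":0},
    {"tx":0,"ty":0,"tz":0,"spin":0},
    {"tx":0,"ty":0,"tz":0,"spin":0},
    {"tx":0,"ty":0,"tz":-0.03,"spin":0},
    {"tx":0,"ty":0,"tz":-0.07,"spin":0},
    {"tx":0,"ty":0,"tz":-0.11,"spin":0},
    {"tx":0,"ty":0,"tz":-0.15,"spin":0},
    {"tx":0,"ty":0,"tz":-0.17,"spin":0},
  ],
  grip=0.0854,
)

```text
clock: 8.25
eef_pos: [0.4541, 0.2874, 0.2024]
eef_rot: [-0.0, 1.0, 0.001, 0.003]
force: [0.0, 0.4, -0.6]
opening: 0.996
grip_force: 0.0
```

Emit:
drive_tool(
  moves=[
    {"tx":-0.0145,"ty":-0.531,"tz":0,"spin":0},
    {"tx":-0.0145,"ty":-0.531,"tz":0,"spin":0},
    {"tx":-0.0145,"ty":-0.531,"tz":0,"spin":0},
    {"tx":-0.0145,"ty":-0.531,"tz":0,"spin":0},
    {"tx":-0.0145,"ty":-0.531,"tz":0,"spin":0},
    {"tx":-0.0145,"ty":-0.531,"tz":0,"spin":0},
    {"tx":-0.0145,"ty":-0.531,"tz":0,"spin":0},
    {"tx":-0.0145,"ty":-0.531,"tz":0,"spin":0},
    {"tx":-0.0145,"ty":-0.531,"tz":0,"spin":0},
    {"tx":-0.0145,"ty":-0.531,"tz":0,"spin":0},
    {"tx":-0.0145,"ty":-0.531,"tz":0,"spin":0},
    {"tx":-0.0145,"ty":-0.531,"tz":0,"spin":0},
  ],
)

```text
clock: 9.45
eef_pos: [0.4666, -0.248, 0.1978]
eef_rot: [0.002, 1.0, -0.0, -0.0]
force: [-0.1, 0.7, -0.4]
opening: 1.001
grip_force: 0.0
```

Emit:
drive_tool(
  moves=[
    {"tx":0,"ty":0,"tz":0,"spin":0},
    {"tx":0,"ty":0,"tz":0,"spin":0},
  ],
)

```text
clock: 9.65
eef_pos: [0.4668, -0.2432, 0.1976]
eef_rot: [-0.0, 1.0, 0.0, -0.0]
force: [-0.6, 0.2, 0.7]
opening: 1.001
grip_force: 0.0
```

```bash
python3 -c "
from look import *
look('blue','yellow',(.467,-.244))
look('blue','yellow',(.467,-.244))
c=cam('scene');im=viewer.read_camera('scene');print('yellow',fit_fig(c,im,'yellow',(.454,.287)))"
```

```text
9.65 [ 0.4668 -0.2432  0.1976] xy axes [[-1.0, -0.001], [-0.001, 1.0]]
wrist fig blue [ 0.4684 -0.2461] 0.38
wrist stand yellow [ 0.4707 -0.2452] 0.11
9.7 [ 0.467  -0.243   0.1977] xy axes [[-1.0, -0.002], [-0.002, 1.0]]
wrist fig blue [ 0.4686 -0.246 ] 0.34
wrist stand yellow [ 0.4708 -0.2452] 0.08
yellow (array([0.44967865, 0.28754312]), np.float64(0.19184231758117676))
```

Emit:
drive_tool(
  moves=[
    {"tx":-0.001,"ty":-0.0015,"tz":0.04,"spin":0},
    {"tx":-0.001,"ty":-0.0015,"tz":0.08,"spin":0},
    {"tx":-0.001,"ty":-0.0015,"tz":0.11,"spin":0},
    {"tx":-0.001,"ty":-0.0015,"tz":0.135,"spin":0},
    {"tx":-0.001,"ty":-0.0015,"tz":0.152,"spin":0},
    {"tx":-0.001,"ty":-0.0015,"tz":0.163,"spin":0},
    {"tx":-0.001,"ty":-0.0015,"tz":0.168,"spin":0},
    {"tx":-0.001,"ty":-0.0015,"tz":0.168,"spin":0},
    {"tx":-0.001,"ty":-0.0015,"tz":0.168,"spin":0},
  ],
)

```text
clock: 10.7
eef_pos: [0.4688, -0.2462, 0.0309]
eef_rot: [-0.0, 1.0, -0.001, 0.001]
force: [0.6, -0.1, -0.5]
opening: 0.998
grip_force: 0.0
```

Emit:
drive_tool(
  moves=[
    {"tx":0,"ty":0,"tz":0,"spin":0},
    {"tx":0,"ty":0,"tz":0,"spin":0},
    {"tx":0,"ty":0,"tz":0,"spin":0},
    {"tx":0,"ty":0,"tz":0,"spin":0},
    {"tx":0,"ty":0,"tz":0,"spin":0},
    {"tx":0,"ty":0,"tz":0,"spin":0},
    {"tx":0,"ty":0,"tz":0,"spin":0},
    {"tx":0,"ty":0,"tz":0,"spin":0},
  ],
  grip=0.0,
  grip_force=40,
)

```text
clock: 11.5
eef_pos: [0.4684, -0.2459, 0.0305]
eef_rot: [-0.0, 1.0, -0.0, 0.0]
force: [-0.7, 1.5, 5.4]
opening: 0.362
grip_force: 39.3
```

Emit:
drive_tool(
  moves=[
    {"tx":0,"ty":0,"tz":-0.01,"spin":0},
    {"tx":0,"ty":0,"tz":-0.04,"spin":0},
    {"tx":0,"ty":0,"tz":-0.08,"spin":0},
    {"tx":0,"ty":0,"tz":-0.12,"spin":0},
    {"tx":-0.012,"ty":0.033,"tz":-0.13,"spin":0},
    {"tx":-0.026,"ty":0.071,"tz":-0.13,"spin":0},
    {"tx":-0.04,"ty":0.11,"tz":-0.13,"spin":0},
    {"tx":-0.054,"ty":0.148,"tz":-0.13,"spin":0},
    {"tx":-0.068,"ty":0.187,"tz":-0.13,"spin":0},
    {"tx":-0.082,"ty":0.225,"tz":-0.13,"spin":0},
    {"tx":-0.096,"ty":0.264,"tz":-0.13,"spin":0},
    {"tx":-0.11,"ty":0.302,"tz":-0.13,"spin":0},
  ],
)

```text
clock: 12.7
eef_pos: [0.5779, 0.0578, 0.1595]
eef_rot: [-0.0, 1.0, -0.0, -0.0]
force: [0.5, -0.7, -1.4]
opening: 0.361
grip_force: 39.9
```

Emit:
drive_tool(
  moves=[
    {"tx":-0.015,"ty":0.04,"tz":0,"spin":0},
    {"tx":-0.027,"ty":0.075,"tz":0,"spin":0},
    {"tx":-0.0355,"ty":0.0975,"tz":0,"spin":0},
    {"tx":-0.0355,"ty":0.0975,"tz":0,"spin":0},
    {"tx":-0.0355,"ty":0.0975,"tz":0.03,"spin":0},
    {"tx":-0.0355,"ty":0.0975,"tz":0.06,"spin":0},
    {"tx":-0.0355,"ty":0.0975,"tz":0.09,"spin":0},
    {"tx":-0.0355,"ty":0.0975,"tz":0.11,"spin":0},
    {"tx":-0.0355,"ty":0.0975,"tz":0.115,"spin":0},
    {"tx":-0.0355,"ty":0.0975,"tz":0.115,"spin":0},
    {"tx":-0.0355,"ty":0.0975,"tz":0.115,"spin":0},
  ],
)

```text
clock: 13.8
eef_pos: [0.6145, 0.1534, 0.0463]
eef_rot: [0.0, 1.0, 0.0, 0.001]
force: [-0.6, 0.4, -0.4]
opening: 0.362
grip_force: 39.9
```

```bash
python3 -c "
from look import *
X=(.6135,.154)
look(None,None,None)
for n in('scene','side'):
  c=cam(n);im=viewer.read_camera(n);g,e=fit_fig(c,im,'blue',X,.029);print(n,g.round(4),e)
  if n=='side':save('pics/s2.png',cv2.resize(im[130:250,190:340],None,fx=4,fy=4))"
```

```text
13.8 [0.6145 0.1534 0.0463] xy axes [[-1.0, 0.0], [0.0, 1.0]]
scene [0.6278 0.1544] 0.6326509714126587
side [0.6055 0.1436] 0.5795496106147766
```

View pics/s2.png

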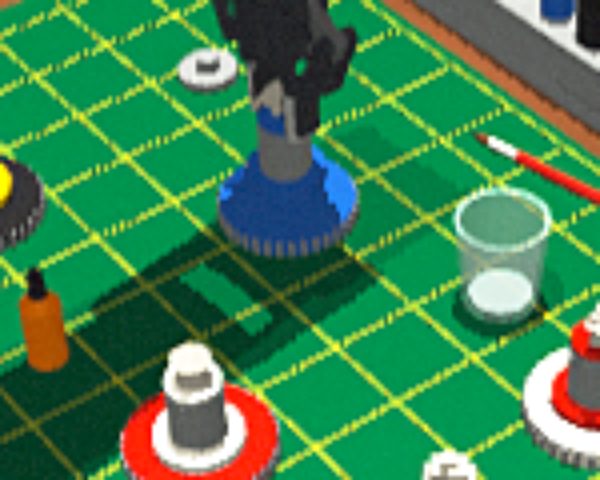

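The blue figure hangs upright over the blue stand at crop (288,195). The fits can't separate blue on blue, so I place by TCP.

Emit:
drive_tool(
  moves=[
    {"tx":0,"ty":0,"tz":0.008,"spin":0},
    {"tx":0,"ty":0,"tz":0.012,"spin":0},
    {"tx":0,"ty":0,"tz":0.0145,"spin":0},
    {"tx":0,"ty":0,"tz":0.0145,"spin":0},
    {"tx":0,"ty":0,"tz":0.0145,"spin":0},
  ],
)

```text
clock: 14.45
eef_pos: [0.6136, 0.1539, 0.0307]
eef_rot: [-0.0, 1.0, 0.0, 0.0]
force: [-0.1, 1.7, 2.8]
opening: 0.359
grip_force: 40.1
```

Emit:
drive_tool(
  moves=[
    {"tx":0,"ty":0,"tz":0,"spin":0},
    {"tx":0,"ty":0,"tz":0,"spin":0},
    {"tx":0,"ty":0,"tz":0,"spin":0},
    {"tx":0,"ty":0,"tz":0,"spin":0},
    {"tx":0,"ty":0,"tz":0,"spin":0},
    {"tx":0,"ty":0,"tz":0,"spin":0},
    {"tx":0,"ty":0,"tz":-0.03,"spin":0},
    {"tx":0,"ty":0,"tz":-0.07,"spin":0},
    {"tx":0,"ty":0,"tz":-0.11,"spin":0},
    {"tx":0,"ty":0,"tz":-0.15,"spin":0},
    {"tx":0,"ty":0,"tz":-0.17,"spin":0},
    {"tx":0,"ty":0,"tz":-0.17,"spin":0},
  ],
  grip=0.0854,
)

```text
clock: 15.65
eef_pos: [0.6159, 0.154, 0.2055]
eef_rot: [-0.0, 1.0, 0.0, 0.005]
force: [0.0, -0.1, 0.4]
opening: 1.002
grip_force: 0.0
```

```bash
python3 -c "
from look import *
look(None,None,None,'pics/w3.png')
c=cam('scene');im=viewer.read_camera('scene');print('spare stand place');
for r in models.place_of('scene','spare_stand')[:1]: print(unproj(c,r['at'],0))"
```

```text
15.65 [0.6159 0.154  0.2055] xy axes [[-1.0, -0.0], [-0.0, 1.0]]
spare stand place
[4.57774537e-01 2.93114616e-01 1.11022302e-16]
```

View pics/w3.png

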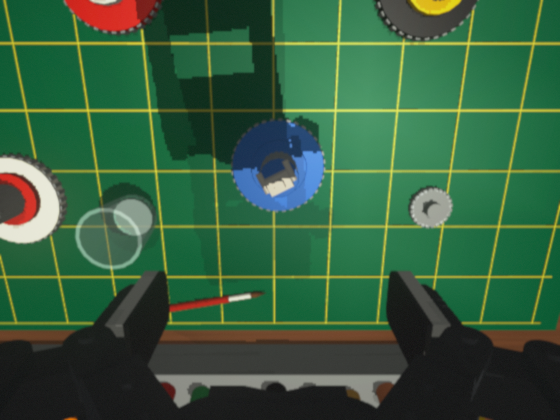

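The blue figure stands at (277,168), centred on its stand. Now I fetch yellow from the spare stand, which is where it was released.

Emit:
drive_tool(
  moves=[
    {"tx":0.035,"ty":0.029,"tz":0,"spin":0},
    {"tx":0.07,"ty":0.058,"tz":0,"spin":0},
    {"tx":0.105,"ty":0.087,"tz":0,"spin":0},
    {"tx":0.14,"ty":0.115,"tz":0,"spin":0},
    {"tx":0.161,"ty":0.133,"tz":0,"spin":0},
    {"tx":0.161,"ty":0.133,"tz":0.03,"spin":0},
    {"tx":0.161,"ty":0.133,"tz":0.07,"spin":0},
    {"tx":0.161,"ty":0.133,"tz":0.11,"spin":0},
    {"tx":0.161,"ty":0.133,"tz":0.14,"spin":0},
    {"tx":0.161,"ty":0.133,"tz":0.16,"spin":0},
    {"tx":0.161,"ty":0.133,"tz":0.1705,"spin":0},
    {"tx":0.161,"ty":0.133,"tz":0.1705,"spin":0},
  ],
)

```text
clock: 17.0
eef_pos: [0.4499, 0.2857, 0.0266]
eef_rot: [0.0, 1.0, -0.001, -0.003]
force: [-0.6, -0.2, -0.1]
opening: 1.002
grip_force: 0.0
```

Emit:
drive_tool(
  moves=[
    {"tx":0,"ty":0,"tz":0,"spin":0},
    {"tx":0,"ty":0,"tz":0,"spin":0},
    {"tx":0,"ty":0,"tz":0,"spin":0},
    {"tx":0,"ty":0,"tz":0,"spin":0},
    {"tx":0,"ty":0,"tz":0,"spin":0},
    {"tx":0,"ty":0,"tz":0,"spin":0},
    {"tx":0,"ty":0,"tz":0,"spin":0},
    {"tx":0,"ty":0,"tz":0,"spin":0},
  ],
  grip=0.0,
  grip_force=40,
)

```text
clock: 17.8
eef_pos: [0.4534, 0.2872, 0.0313]
eef_rot: [-0.0, 1.0, 0.0, 0.001]
force: [-1.0, 1.1, 6.2]
opening: 0.365
grip_force: 39.3
```

Emit:
drive_tool(
  moves=[
    {"tx":0,"ty":0,"tz":-0.01,"spin":0},
    {"tx":0,"ty":0,"tz":-0.04,"spin":0},
    {"tx":0,"ty":0,"tz":-0.08,"spin":0},
    {"tx":0,"ty":0,"tz":-0.12,"spin":0},
    {"tx":-0.002,"ty":-0.03,"tz":-0.13,"spin":0},
    {"tx":-0.003,"ty":-0.07,"tz":-0.13,"spin":0},
    {"tx":-0.004,"ty":-0.11,"tz":-0.13,"spin":0},
    {"tx":-0.005,"ty":-0.15,"tz":-0.13,"spin":0},
    {"tx":-0.006,"ty":-0.19,"tz":-0.13,"spin":0},
    {"tx":-0.007,"ty":-0.23,"tz":-0.13,"spin":0},
    {"tx":-0.008,"ty":-0.27,"tz":-0.13,"spin":0},
    {"tx":-0.01,"ty":-0.31,"tz":-0.13,"spin":0},
  ],
)

```text
clock: 19.0
eef_pos: [0.4615, -0.0247, 0.1596]
eef_rot: [-0.0, 1.0, 0.0, -0.0]
force: [0.1, 0.2, -1.2]
opening: 0.365
grip_force: 40.0
```

Emit:
drive_tool(
  moves=[
    {"tx":-0.001,"ty":-0.04,"tz":0,"spin":0},
    {"tx":-0.002,"ty":-0.08,"tz":0,"spin":0},
    {"tx":-0.004,"ty":-0.12,"tz":0,"spin":0},
    {"tx":-0.006,"ty":-0.16,"tz":0,"spin":0},
    {"tx":-0.007,"ty":-0.2,"tz":0,"spin":0},
    {"tx":-0.007,"ty":-0.222,"tz":0,"spin":0},
    {"tx":-0.007,"ty":-0.222,"tz":0,"spin":0},
    {"tx":-0.007,"ty":-0.222,"tz":0.03,"spin":0},
    {"tx":-0.007,"ty":-0.222,"tz":0.07,"spin":0},
    {"tx":-0.007,"ty":-0.222,"tz":0.1,"spin":0},
    {"tx":-0.007,"ty":-0.222,"tz":0.115,"spin":0},
    {"tx":-0.007,"ty":-0.222,"tz":0.115,"spin":0},
  ],
)

```text
clock: 20.2
eef_pos: [0.4676, -0.243, 0.0423]
eef_rot: [-0.0, 1.0, 0.002, -0.002]
force: [-0.6, 0.9, -1.2]
opening: 0.361
grip_force: 40.1
```

Emit:
drive_tool(
  moves=[
    {"tx":0,"ty":0,"tz":0.006,"spin":0},
    {"tx":0,"ty":0,"tz":0.011,"spin":0},
    {"tx":0,"ty":0,"tz":0.014,"spin":0},
    {"tx":0,"ty":0,"tz":0.0145,"spin":0},
    {"tx":0,"ty":0,"tz":0.0145,"spin":0},
  ],
)

```text
clock: 20.7
eef_pos: [0.4702, -0.2456, 0.0314]
eef_rot: [0.0, 1.0, -0.0, 0.001]
force: [-0.5, 1.2, 2.0]
opening: 0.361
grip_force: 40.3
```

Emit:
drive_tool(
  moves=[
    {"tx":0,"ty":0,"tz":0,"spin":0},
    {"tx":0,"ty":0,"tz":0,"spin":0},
    {"tx":0,"ty":0,"tz":0,"spin":0},
    {"tx":0,"ty":0,"tz":0,"spin":0},
    {"tx":0,"ty":0,"tz":0,"spin":0},
    {"tx":0,"ty":0,"tz":0,"spin":0},
    {"tx":0,"ty":0,"tz":-0.03,"spin":0},
    {"tx":0,"ty":0,"tz":-0.07,"spin":0},
    {"tx":0,"ty":0,"tz":-0.11,"spin":0},
    {"tx":0,"ty":0,"tz":-0.15,"spin":0},
    {"tx":0,"ty":0,"tz":-0.17,"spin":0},
    {"tx":0,"ty":0,"tz":-0.17,"spin":0},
  ],
  grip=0.0854,
)

```text
clock: 21.9
eef_pos: [0.4714, -0.2468, 0.2049]
eef_rot: [-0.0, 1.0, -0.003, 0.003]
force: [1.0, -0.5, -0.6]
opening: 1.001
grip_force: 0.0
```

Emit:
drive_tool(
  moves=[
    {"tx":-0.035,"ty":0.027,"tz":0,"spin":0},
    {"tx":-0.07,"ty":0.054,"tz":0,"spin":0},
    {"tx":-0.105,"ty":0.08,"tz":0,"spin":0},
    {"tx":-0.14,"ty":0.107,"tz":0,"spin":0},
    {"tx":-0.1765,"ty":0.135,"tz":0,"spin":0},
    {"tx":-0.1765,"ty":0.135,"tz":0,"spin":0},
    {"tx":-0.1765,"ty":0.135,"tz":0,"spin":0},
    {"tx":-0.1765,"ty":0.135,"tz":0,"spin":0},
  ],
)

```text
clock: 22.7
eef_pos: [0.6448, -0.1105, 0.1986]
eef_rot: [0.0, 1.0, 0.0, -0.001]
force: [0.0, -0.2, 0.5]
opening: 1.0
grip_force: 0.0
```

```bash
python3 -c "
from look import *
look('red','white',(.648,-.111),'pics/w4.png')
look('white','red',(.446,.010))
c=cam('wrist');im=viewer.read_camera('wrist')
print('blue stand',fit_stand(c,im,'blue',(.6135,.154)))"
```

```text
22.7 [ 0.6448 -0.1105  0.1986] xy axes [[-1.0, 0.0], [0.0, 1.0]]
wrist fig red [ 0.6458 -0.1115] 0.17
wrist stand white [ 0.6547 -0.1108] 0.54
22.75 [ 0.6448 -0.1109  0.1992] xy axes [[-1.0, 0.001], [0.001, 1.0]]
wrist fig white [0.446 0.01 ] nan
wrist stand red [0.454 0.01 ] 1.0
blue stand (array([0.61337887, 0.15399895]), np.float64(0.10846889019012451))fit.py:21: RuntimeWarning: invalid value encountered in scalar divide
  return 1-np.minimum(o,p).sum()/np.maximum(o,p).sum()
```

View pics/w4.png

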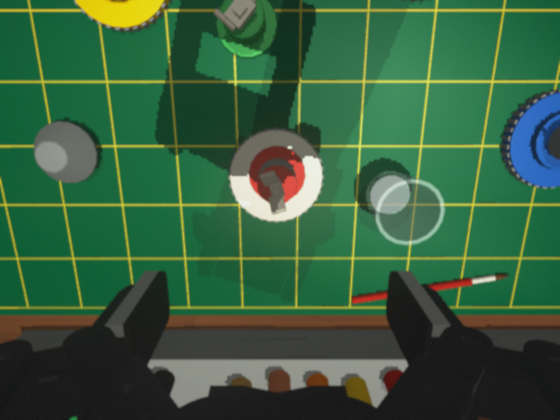

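The red figure is at (277,178) on the white stand. The glass cup at (400,205) is about 24 mm clear of where the finger will be.

Emit:
drive_tool(
  moves=[
    {"tx":0,"ty":-0.001,"tz":0.04,"spin":0},
    {"tx":0,"ty":-0.001,"tz":0.08,"spin":0},
    {"tx":0,"ty":-0.001,"tz":0.11,"spin":0},
    {"tx":0,"ty":-0.001,"tz":0.135,"spin":0},
    {"tx":0,"ty":-0.001,"tz":0.155,"spin":0},
    {"tx":0,"ty":-0.001,"tz":0.166,"spin":0},
    {"tx":0,"ty":-0.001,"tz":0.1705,"spin":0},
    {"tx":0,"ty":-0.001,"tz":0.1705,"spin":0},
    {"tx":0,"ty":-0.001,"tz":0.1705,"spin":0},
  ],
  grip=0.08,
)

```text
clock: 23.75
eef_pos: [0.6469, -0.1118, 0.0313]
eef_rot: [0.0, 1.0, -0.0, 0.001]
force: [-0.4, -0.5, 0.2]
opening: 0.937
grip_force: 0.0
```

Emit:
drive_tool(
  moves=[
    {"tx":0,"ty":0,"tz":0,"spin":0},
    {"tx":0,"ty":0,"tz":0,"spin":0},
    {"tx":0,"ty":0,"tz":0,"spin":0},
    {"tx":0,"ty":0,"tz":0,"spin":0},
    {"tx":0,"ty":0,"tz":0,"spin":0},
    {"tx":0,"ty":0,"tz":0,"spin":0},
    {"tx":0,"ty":0,"tz":0,"spin":0},
    {"tx":0,"ty":0,"tz":0,"spin":0},
  ],
  grip=0.0,
  grip_force=40,
)

```text
clock: 24.55
eef_pos: [0.6465, -0.1113, 0.0308]
eef_rot: [-0.0, 1.0, -0.0, 0.001]
force: [-1.4, 1.6, 5.8]
opening: 0.366
grip_force: 39.4
```

Emit:
drive_tool(
  moves=[
    {"tx":0,"ty":0,"tz":-0.01,"spin":0},
    {"tx":0,"ty":0,"tz":-0.04,"spin":0},
    {"tx":0,"ty":0,"tz":-0.08,"spin":0},
    {"tx":0,"ty":0,"tz":-0.12,"spin":0},
    {"tx":0,"ty":0,"tz":-0.13,"spin":0},
    {"tx":0.017,"ty":0.035,"tz":-0.13,"spin":0},
    {"tx":0.034,"ty":0.07,"tz":-0.13,"spin":0},
    {"tx":0.052,"ty":0.106,"tz":-0.13,"spin":0},
    {"tx":0.069,"ty":0.142,"tz":-0.13,"spin":0},
    {"tx":0.087,"ty":0.178,"tz":-0.13,"spin":0},
  ],
)

```text
clock: 25.55
eef_pos: [0.5571, 0.0679, 0.1582]
eef_rot: [0.0, 1.0, 0.0, -0.001]
force: [0.2, 0.3, -0.8]
opening: 0.362
grip_force: 39.8
```

Emit:
drive_tool(
  moves=[
    {"tx":0.018,"ty":0.037,"tz":0,"spin":0},
    {"tx":0.036,"ty":0.075,"tz":0,"spin":0},
    {"tx":0.054,"ty":0.112,"tz":0,"spin":0},
    {"tx":0.073,"ty":0.15,"tz":0,"spin":0},
    {"tx":0.09,"ty":0.186,"tz":0,"spin":0},
    {"tx":0.1065,"ty":0.22,"tz":0,"spin":0},
    {"tx":0.1065,"ty":0.22,"tz":0,"spin":0},
    {"tx":0.1065,"ty":0.22,"tz":0.03,"spin":0},
    {"tx":0.1065,"ty":0.22,"tz":0.07,"spin":0},
    {"tx":0.1065,"ty":0.22,"tz":0.1,"spin":0},
    {"tx":0.1065,"ty":0.22,"tz":0.115,"spin":0},
    {"tx":0.1065,"ty":0.22,"tz":0.115,"spin":0},
  ],
)

```text
clock: 26.75
eef_pos: [0.4503, 0.2852, 0.0417]
eef_rot: [0.0, 1.0, -0.001, -0.003]
force: [-1.4, 0.4, -1.1]
opening: 0.363
grip_force: 39.9
```

Emit:
drive_tool(
  moves=[
    {"tx":0,"ty":0,"tz":0.006,"spin":0},
    {"tx":0,"ty":0,"tz":0.011,"spin":0},
    {"tx":0,"ty":0,"tz":0.014,"spin":0},
    {"tx":0,"ty":0,"tz":0.0145,"spin":0},
    {"tx":0,"ty":0,"tz":0.0145,"spin":0},
  ],
)

```text
clock: 27.25
eef_pos: [0.4528, 0.2869, 0.0309]
eef_rot: [-0.0, 1.0, 0.0, 0.0]
force: [0.0, 0.0, -1.0]
opening: 0.363
grip_force: 39.9
```

Emit:
drive_tool(
  moves=[
    {"tx":0,"ty":0,"tz":0,"spin":0},
    {"tx":0,"ty":0,"tz":0,"spin":0},
    {"tx":0,"ty":0,"tz":0,"spin":0},
    {"tx":0,"ty":0,"tz":0,"spin":0},
    {"tx":0,"ty":0,"tz":0,"spin":0},
    {"tx":0,"ty":0,"tz":0,"spin":0},
    {"tx":0,"ty":0,"tz":-0.03,"spin":0},
    {"tx":0,"ty":0,"tz":-0.07,"spin":0},
    {"tx":0,"ty":0,"tz":-0.11,"spin":0},
    {"tx":0,"ty":0,"tz":-0.15,"spin":0},
    {"tx":0,"ty":0,"tz":-0.17,"spin":0},
    {"tx":0,"ty":0,"tz":-0.17,"spin":0},
  ],
  grip=0.0854,
)

```text
clock: 28.45
eef_pos: [0.4547, 0.2877, 0.2048]
eef_rot: [-0.0, 1.0, 0.002, 0.004]
force: [0.5, 0.5, -0.1]
opening: 1.0
grip_force: 0.0
```

Emit:
drive_tool(
  moves=[
    {"tx":0,"ty":-0.04,"tz":0,"spin":0},
    {"tx":0,"ty":-0.08,"tz":0,"spin":0},
    {"tx":0,"ty":-0.12,"tz":0,"spin":0},
    {"tx":0,"ty":-0.16,"tz":0,"spin":0},
    {"tx":0.003,"ty":-0.2,"tz":0,"spin":0},
    {"tx":0.006,"ty":-0.24,"tz":0,"spin":0},
    {"tx":0.0065,"ty":-0.277,"tz":0,"spin":0},
    {"tx":0.0065,"ty":-0.277,"tz":0,"spin":0},
    {"tx":0.0065,"ty":-0.277,"tz":0,"spin":0},
    {"tx":0.0065,"ty":-0.277,"tz":0,"spin":0},
  ],
)

```text
clock: 29.45
eef_pos: [0.4454, 0.0105, 0.1991]
eef_rot: [-0.0, 1.0, 0.0, -0.001]
force: [-0.3, 0.9, -0.6]
opening: 1.007
grip_force: 0.0
```

```bash
python3 -c "
from look import *
look('white','red',(.446,.010),'pics/w5.png')
for n in('scene','side'):
  c=cam(n);im=viewer.read_camera(n);x,e=fit_stand(c,im,'white',(.65,-.111));print(n,'white stand',x,e)
  x,e=fit_fig(c,im,'yellow',(.468,-.246));print(n,'yfig',x,e)
  if n=='scene': save('pics/s5.png',cv2.resize(im[120:300,140:480],None,fx=2.3,fy=2.3))
"
```

```text
29.45 [0.4454 0.0105 0.1991] xy axes [[-1.0, -0.001], [-0.001, 1.0]]
wrist fig white [0.4496 0.007 ] 0.71
wrist stand red [0.4467 0.0094] 0.09
scene white stand [ 0.64899805 -0.11147266] 0.0833013653755188
scene yfig [ 0.46720798 -0.24537624] 0.6484068632125854
side white stand [ 0.64758049 -0.11136309] 0.06798827648162842
side yfig [ 0.47018177 -0.24268091] 0.6910176277160645
```

View pics/w5.png

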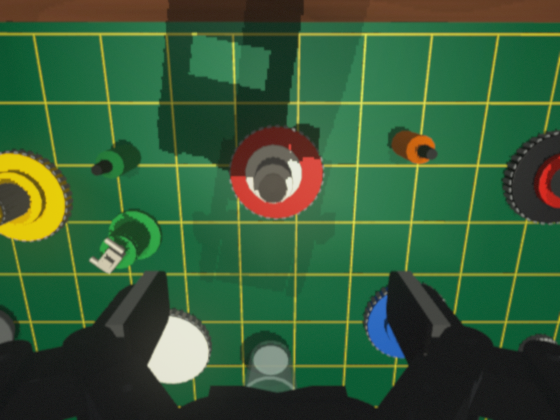

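View pics/s5.png

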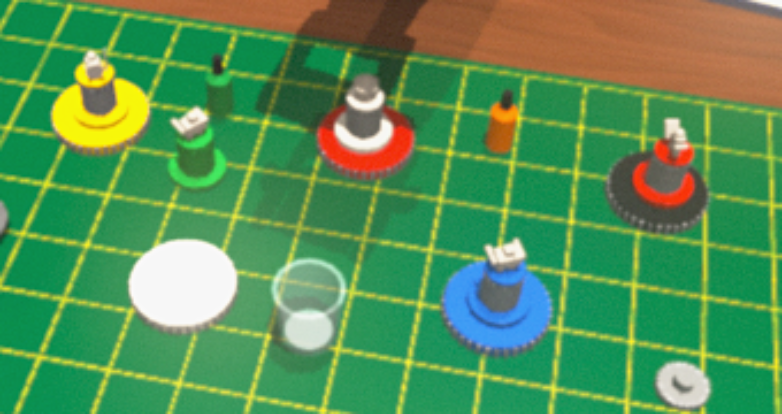

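Six things stand as expected:
- Yellow on its own stand at scene crop (100,110).
- Blue on its own stand at (498,300).
- Red on the spare at (660,185).
- The white stand empty at (183,285).
- White on the red stand at wrist (273,178).
- The cup untouched.

Next I pick up white.

Emit:
drive_tool(
  moves=[
    {"tx":0,"ty":-0.003,"tz":0.04,"spin":0},
    {"tx":0,"ty":-0.003,"tz":0.08,"spin":0},
    {"tx":0,"ty":-0.003,"tz":0.11,"spin":0},
    {"tx":0,"ty":-0.003,"tz":0.135,"spin":0},
    {"tx":0,"ty":-0.003,"tz":0.155,"spin":0},
    {"tx":0,"ty":-0.003,"tz":0.166,"spin":0},
    {"tx":0,"ty":-0.003,"tz":0.1705,"spin":0},
    {"tx":0,"ty":-0.003,"tz":0.1705,"spin":0},
    {"tx":0,"ty":-0.003,"tz":0.1705,"spin":0},
  ],
)

```text
clock: 30.5
eef_pos: [0.447, 0.0067, 0.0309]
eef_rot: [-0.0, 1.0, -0.0, 0.001]
force: [-0.6, 0.4, -0.3]
opening: 1.005
grip_force: 0.0
```

Emit:
drive_tool(
  moves=[
    {"tx":0,"ty":0,"tz":0,"spin":0},
    {"tx":0,"ty":0,"tz":0,"spin":0},
    {"tx":0,"ty":0,"tz":0,"spin":0},
    {"tx":0,"ty":0,"tz":0,"spin":0},
    {"tx":0,"ty":0,"tz":0,"spin":0},
    {"tx":0,"ty":0,"tz":0,"spin":0},
    {"tx":0,"ty":0,"tz":0,"spin":0},
    {"tx":0,"ty":0,"tz":0,"spin":0},
  ],
  grip=0.0,
  grip_force=40,
)

```text
clock: 31.3
eef_pos: [0.4462, 0.0066, 0.0305]
eef_rot: [-0.0, 1.0, -0.0, 0.0]
force: [-2.9, 0.5, 6.0]
opening: 0.364
grip_force: 39.1
```

Emit:
drive_tool(
  moves=[
    {"tx":0,"ty":0,"tz":-0.01,"spin":0},
    {"tx":0,"ty":0,"tz":-0.04,"spin":0},
    {"tx":0,"ty":0,"tz":-0.08,"spin":0},
    {"tx":0,"ty":0,"tz":-0.12,"spin":0},
    {"tx":-0.03,"ty":-0.017,"tz":-0.13,"spin":0},
    {"tx":-0.065,"ty":-0.038,"tz":-0.13,"spin":0},
    {"tx":-0.1,"ty":-0.058,"tz":-0.13,"spin":0},
    {"tx":-0.135,"ty":-0.079,"tz":-0.13,"spin":0},
    {"tx":-0.17,"ty":-0.099,"tz":-0.13,"spin":0},
    {"tx":-0.2035,"ty":-0.1185,"tz":-0.13,"spin":0},
    {"tx":-0.2035,"ty":-0.1185,"tz":-0.13,"spin":0},
  ],
)

```text
clock: 32.4
eef_pos: [0.652, -0.1143, 0.1586]
eef_rot: [0.001, 1.0, -0.0, 0.0]
force: [-1.0, -0.5, -0.9]
opening: 0.36
grip_force: 39.8
```

Emit:
drive_tool(
  moves=[
    {"tx":0,"ty":0,"tz":0.03,"spin":0},
    {"tx":0,"ty":0,"tz":0.07,"spin":0},
    {"tx":0,"ty":0,"tz":0.1,"spin":0},
    {"tx":0,"ty":0,"tz":0.118,"spin":0},
    {"tx":0,"ty":0,"tz":0.124,"spin":0},
    {"tx":0,"ty":0,"tz":0.128,"spin":0},
    {"tx":0,"ty":0,"tz":0.1295,"spin":0},
    {"tx":0,"ty":0,"tz":0.1295,"spin":0},
    {"tx":0,"ty":0,"tz":0.1295,"spin":0},
  ],
)

```text
clock: 33.3
eef_pos: [0.6505, -0.1121, 0.0319]
eef_rot: [-0.0, 1.0, -0.0, 0.001]
force: [0.1, -0.1, -1.7]
opening: 0.364
grip_force: 39.9
```

Emit:
drive_tool(
  moves=[
    {"tx":0,"ty":0,"tz":0,"spin":0},
    {"tx":0,"ty":0,"tz":0,"spin":0},
    {"tx":0,"ty":0,"tz":0,"spin":0},
    {"tx":0,"ty":0,"tz":0,"spin":0},
    {"tx":0,"ty":0,"tz":0,"spin":0},
    {"tx":0,"ty":0,"tz":0,"spin":0},
    {"tx":0,"ty":0,"tz":-0.03,"spin":0},
    {"tx":0,"ty":0,"tz":-0.07,"spin":0},
    {"tx":0,"ty":0,"tz":-0.11,"spin":0},
    {"tx":0,"ty":0,"tz":-0.15,"spin":0},
    {"tx":0,"ty":0,"tz":-0.17,"spin":0},
    {"tx":0,"ty":0,"tz":-0.17,"spin":0},
  ],
  grip=0.08,
)

```text
clock: 34.5
eef_pos: [0.6519, -0.1125, 0.2057]
eef_rot: [-0.0, 1.0, -0.001, 0.004]
force: [0.8, -0.4, -0.2]
opening: 0.937
grip_force: 0.0
```

```bash
python3 -c "
from look import *
look(None,None,None)
im=viewer.read_camera('side');save('pics/s6.png',cv2.resize(im[140:340,160:380],None,fx=2.8,fy=2.8))
"
```

```text
34.5 [ 0.6519 -0.1125  0.2057] xy axes [[-1.0, -0.0], [-0.0, 1.0]]
```

View pics/s6.png

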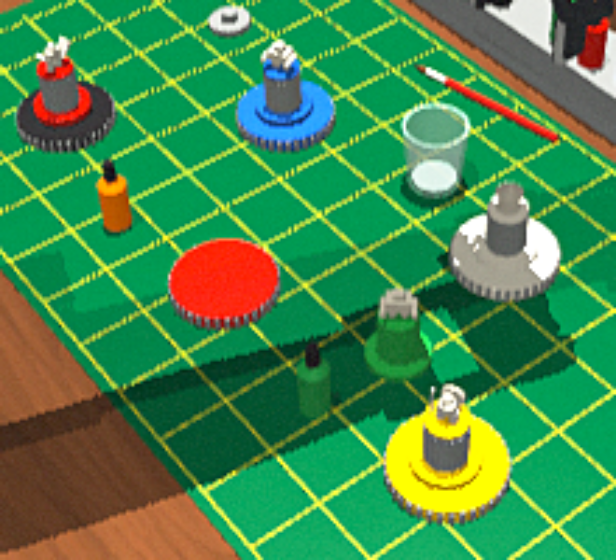

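White is upright on its own stand at (507,245), the red stand is empty at (223,280), and red waits on the spare at (60,100). I fetch red.

Emit:
drive_tool(
  moves=[
    {"tx":0.197,"ty":0.3985,"tz":0,"spin":0},
    {"tx":0.197,"ty":0.3985,"tz":0,"spin":0},
    {"tx":0.197,"ty":0.3985,"tz":0,"spin":0},
    {"tx":0.197,"ty":0.3985,"tz":0,"spin":0},
    {"tx":0.197,"ty":0.3985,"tz":0,"spin":0},
    {"tx":0.197,"ty":0.3985,"tz":0,"spin":0},
    {"tx":0.197,"ty":0.3985,"tz":0,"spin":0},
    {"tx":0.197,"ty":0.3985,"tz":0,"spin":0},
    {"tx":0.197,"ty":0.3985,"tz":0,"spin":0},
    {"tx":0.197,"ty":0.3985,"tz":0,"spin":0},
    {"tx":0.197,"ty":0.3985,"tz":0,"spin":0},
    {"tx":0.197,"ty":0.3985,"tz":0,"spin":0},
  ],
)

```text
clock: 35.8
eef_pos: [0.4522, 0.2856, 0.1986]
eef_rot: [0.0, 1.0, -0.001, -0.001]
force: [0.9, 0.1, 0.5]
opening: 0.933
grip_force: 0.0
```

Emit:
drive_tool(
  moves=[
    {"tx":0,"ty":0,"tz":0.04,"spin":0},
    {"tx":0,"ty":0,"tz":0.08,"spin":0},
    {"tx":0,"ty":0,"tz":0.11,"spin":0},
    {"tx":0,"ty":0,"tz":0.135,"spin":0},
    {"tx":0,"ty":0,"tz":0.155,"spin":0},
    {"tx":0,"ty":0,"tz":0.166,"spin":0},
    {"tx":0,"ty":0,"tz":0.1705,"spin":0},
    {"tx":0,"ty":0,"tz":0.1705,"spin":0},
  ],
)

```text
clock: 36.6
eef_pos: [0.4528, 0.2861, 0.0296]
eef_rot: [0.001, 1.0, -0.0, -0.0]
force: [0.0, 1.4, -0.0]
opening: 0.935
grip_force: 0.0
```

Emit:
drive_tool(
  moves=[
    {"tx":0,"ty":0,"tz":0,"spin":0},
    {"tx":0,"ty":0,"tz":0,"spin":0},
    {"tx":0,"ty":0,"tz":0,"spin":0},
    {"tx":0,"ty":0,"tz":0,"spin":0},
    {"tx":0,"ty":0,"tz":0,"spin":0},
    {"tx":0,"ty":0,"tz":0,"spin":0},
    {"tx":0,"ty":0,"tz":0,"spin":0},
    {"tx":0,"ty":0,"tz":0,"spin":0},
  ],
  grip=0.0,
  grip_force=40,
)

```text
clock: 37.4
eef_pos: [0.4531, 0.2869, 0.0311]
eef_rot: [-0.0, 1.0, 0.0, 0.001]
force: [-1.2, -0.7, 5.3]
opening: 0.359
grip_force: 39.2
```

Emit:
drive_tool(
  moves=[
    {"tx":0,"ty":0,"tz":-0.01,"spin":0},
    {"tx":0,"ty":0,"tz":-0.04,"spin":0},
    {"tx":0,"ty":0,"tz":-0.08,"spin":0},
    {"tx":0,"ty":0,"tz":-0.12,"spin":0},
    {"tx":0,"ty":-0.035,"tz":-0.13,"spin":0},
    {"tx":0.001,"ty":-0.075,"tz":-0.13,"spin":0},
    {"tx":0.002,"ty":-0.115,"tz":-0.13,"spin":0},
    {"tx":0.003,"ty":-0.155,"tz":-0.13,"spin":0},
    {"tx":0.004,"ty":-0.195,"tz":-0.13,"spin":0},
    {"tx":0.005,"ty":-0.235,"tz":-0.13,"spin":0},
    {"tx":0.006,"ty":-0.2775,"tz":-0.13,"spin":0},
    {"tx":0.006,"ty":-0.2775,"tz":-0.13,"spin":0},
  ],
)

```text
clock: 38.6
eef_pos: [0.4463, 0.0055, 0.1601]
eef_rot: [0.003, 1.0, -0.001, 0.0]
force: [0.4, 0.1, 0.1]
opening: 0.362
grip_force: 39.9
```

Emit:
drive_tool(
  moves=[
    {"tx":0,"ty":0,"tz":0.03,"spin":0},
    {"tx":0,"ty":0,"tz":0.07,"spin":0},
    {"tx":0,"ty":0,"tz":0.1,"spin":0},
    {"tx":0,"ty":0,"tz":0.118,"spin":0},
    {"tx":0,"ty":0,"tz":0.124,"spin":0},
    {"tx":0,"ty":0,"tz":0.128,"spin":0},
    {"tx":0,"ty":0,"tz":0.1295,"spin":0},
    {"tx":0,"ty":0,"tz":0.1295,"spin":0},
    {"tx":0,"ty":0,"tz":0.1295,"spin":0},
  ],
)

```text
clock: 39.5
eef_pos: [0.4474, 0.0091, 0.0314]
eef_rot: [-0.0, 1.0, -0.0, 0.001]
force: [0.6, 0.8, -0.7]
opening: 0.367
grip_force: 39.9
```

Emit:
drive_tool(
  moves=[
    {"tx":0,"ty":0,"tz":0,"spin":0},
    {"tx":0,"ty":0,"tz":0,"spin":0},
    {"tx":0,"ty":0,"tz":0,"spin":0},
    {"tx":0,"ty":0,"tz":0,"spin":0},
    {"tx":0,"ty":0,"tz":0,"spin":0},
    {"tx":0,"ty":0,"tz":0,"spin":0},
    {"tx":0,"ty":0,"tz":-0.03,"spin":0},
    {"tx":0,"ty":0,"tz":-0.07,"spin":0},
    {"tx":0,"ty":0,"tz":-0.11,"spin":0},
    {"tx":0,"ty":0,"tz":-0.15,"spin":0},
    {"tx":0,"ty":0,"tz":-0.19,"spin":0},
    {"tx":0,"ty":0,"tz":-0.19,"spin":0},
  ],
  grip=0.08,
)

```text
clock: 40.7
eef_pos: [0.4501, 0.0086, 0.2274]
eef_rot: [-0.0, 1.0, -0.001, 0.006]
force: [0.1, 0.1, 0.5]
opening: 0.939
grip_force: 0.0
```

```bash
python3 -c "
from look import *
look(None,None,None)
a=viewer.read_camera('side')[140:340,160:380]; b=viewer.read_camera('scene')[130:290,150:470]
save('pics/s7a.png',cv2.resize(b,None,fx=2.5,fy=2.5)); save('pics/s7b.png',cv2.resize(a,None,fx=2.9,fy=2.9))
viewer.read_camera('side');c=cam('side')
for r in models.place_of('side','rinse_cup')[:1]: print(unproj(c,r['at'],0))
"
```

```text
40.7 [0.4501 0.0086 0.2274] xy axes [[-1.0, -0.0], [-0.0, 1.0]]
[ 6.70805924e-01  7.24216278e-03 -1.11022302e-16]
```

View pics/s7a.png

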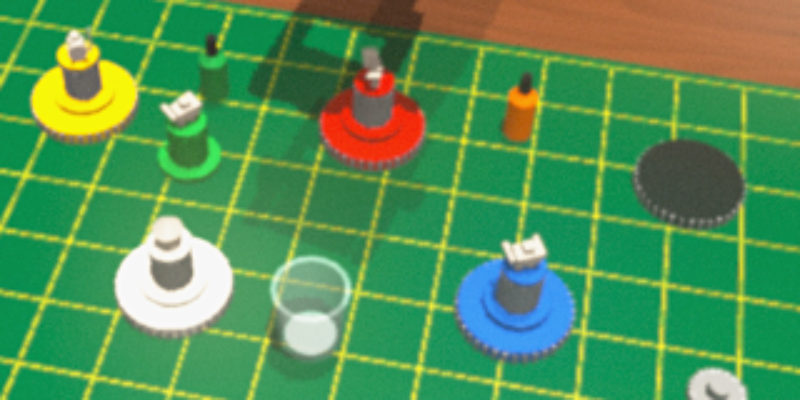

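View pics/s7b.png

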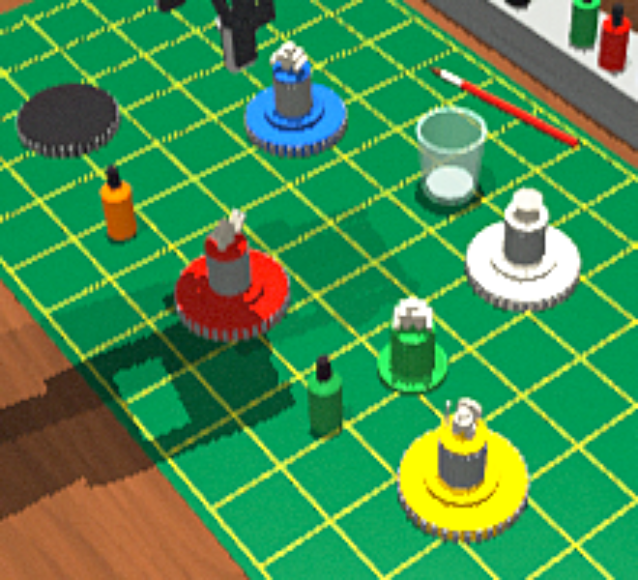

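All four figures are upright and centred on their own stands: in the side crop, blue (293,110), white (524,255), red (230,280) and yellow (462,470). The spare stand at (68,120) is empty, the cup has not moved, and the gripper is clear. I hand in.

```bash
python3 -c "
from workcell import arm
print(arm.hand_in())"
```

```text
the job is handed in; nothing more can be done
None
```

I handed the job in at about 41 s: the last pictures show all four figures upright, centred and released on the stands of their own colours, the spare stand empty and the rinse cup where it was.

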